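Swing out the brush rest's folding brace and lay the brush across it

TASK

Set up the small brush rest that is screwed to the bench: swing its folding brace all the way out until it clicks home in its end detent and stays there by itself. Then pick up the laminating brush and lay it along the rest, either way round, with its wooden handle resting down in both notches about centrally between them, and let go. Leave everything else on the bench where it is.

Things in the scene. Friction and masses are not known exactly. Their poses are not given: they have to be found in the camera images.
- rest: Brush rest fixed to the bench: dark steel base plate (x -90 to 35, y -36 to 36, z 0 to 8 mm), an aluminium upright with a notch at x = -55 mm, hinge pin at x = -5 mm, and the brace, whose notch comes to x = +55 mm when out. Origin on the bench below the middle between the notches (brace out); x axis: the line the brush is to lie along, from fixed notch to brace notch; z up.
- brace (a joint): Brace angle, rad, growing anticlockwise from above: 0 folded (starts 0 to 0.5), 1.9 fully out at its stop, in line with the rest's x axis (it points at joint - 1.9 from that axis). If let go short of the detent a weak spring (0.05 N m) swings it part way back. From 1.5 it must be forced past a spring plunger (about 5 N at the peg); past 1.8 the plunger drives it to the stop and holds it there against 2 N at the peg.
- brace_peg (a point): On the axis of the brace's tall black round finger peg (14 mm thick, standing from z = 19 to 102 mm), at z = 85 mm. The peg stands on a side foot of the brace: 100 mm out from the hinge pin along the brace and 40 mm to the right of it seen from the pin (108 mm from the pin in all). Pinch it from above or push it. x axis: along the brace, away from the pin; y: to its left.
- brace_hinge (a point): Point on the axis of the brace's hinge pin, 15 mm above the bench; its axes are those of the rest.
- brace_notch (a point): Centre of the floor of the brace's notch, z = 70 mm, 60 mm from the hinge pin; x axis along the brace. Both notches are alike: 10 mm thick along the brush, walls flaring from 26 mm apart at the floor to 42 mm at the top, z = 91 mm; upright 53 mm wide over all at the top. The brace is a steel bar 14 mm wide, its top at z = 20 mm.
- rest_notch (a point): Centre of the floor of the fixed notch, z = 70 mm.
- rest_mid (a point): Middle between the two notch floors when the brace is out, z = 70 mm, directly above the origin of the rest.
- brush: Laminating brush lying flat, 214 mm long along its y axis: light bristles at y = -107 to -69 mm (about 30 mm wide), bright metal ferrule to -46, wooden handle from there to +107 mm, 21 mm wide near the ferrule, 13 mm at its neck (y = -12 to 42), 16 mm beyond; 12 mm thick, 40 g, balance point near y = +5 mm. Origin: centre of its underside; z up.
- brush_mid (a point): Middle of the brush's wooden handle: y = +30 mm along the brush, 6 mm above its underside.
- filler_tin: open round metal tin of filler, 116 mm across and 98 mm tall, standing at the back right; origin: centre of its underside. A bystander, to be left alone.
- mixing_cup: clear plastic mixing cup, 67 mm across and 70 mm tall, standing at the back; origin: centre of its underside. A bystander, to be left alone.
- hardener_tube: small lying paste tube, 131 x 40 x 32 mm, at the front; origin: centre of its underside. A bystander, to be left alone.
- masking_tape: lying roll of masking tape, 104 mm across and 25 mm tall, at the back left; origin: centre of its underside. A bystander, to be left alone.
- stir_stick: flat wooden stirring stick, 150 x 18 x 8 mm, lying at the front left; origin: centre of its underside. A bystander, to be left alone.

How it is judged:
On the way:
1. the brace is fully out in its detent and let go, the brush not yet on the rest (value of joint brace above 1.85 rad and contact force between the fingers and brace below 0.3 N and height (world z) of brush_mid below 0.06 m), for 0.2 s.
At the end, for the whole second after the job is handed in: The brace is out in its detent (over 1.85 rad). The brush lies still and level (within 7 degrees) in both notches, along the rest (within 10 degrees), the middle of its handle 71 to 83 mm above the bench, within 14 mm of the rest's line and within 35 mm of the middle between the notches (value of joint brace above 1.85 rad and y of brush_mid in the frame of rest between -0.014 and 0.014 m and z of brush_mid in the frame of rest between 0.071 and 0.083 m and angle between the y axis of brush and the x axis of rest, either way round below 0.17 rad and angle between brush's own y axis and vertical between 1.45 and 1.69 rad and horizontal distance between brush_mid and rest_mid below 0.035 m and linear speed of brush below 0.02 m/s); the robot touches nothing.
It fails at once if a bystander is shifted by more than 30 mm (distance of any of filler_tin, mixing_cup, hardener_tube, masking_tape, stir_stick from where it was at the start of the episode above 0.03 m).
It also fails if it takes over 56 s, if anything falls off the work surface, if the arm or the gripper's body presses on something with over 40 N, if the wrist force passes 120 N, or if a joint passes its speed limit or range.

ROBOT

A 7-joint arm with a two-finger parallel gripper is mounted at the origin on a cart in front of the work surface, level with it; the furniture and walls round the work are solid. World frame = base frame: x ahead of the robot, y to its left, z up, the work surface at z = 0. Lengths are in m, angles in rad, forces in N, time in s.
With the tool pointing down it reaches from about 0.4 to 0.85 m from the base axis. Payload 4.5 kg.
Tool frame: the origin (TCP) lies midway between the tips of the shut fingers; the grasp point (between the pads) lies 19 mm behind it; z points along the fingers, y is the line along which they close (so a half turn about z gives the same grasp; the last joint's range is limited). The gripper opens to 88 mm and grips with 3 to 60 N. Pads are 18 mm wide; open, the fingers measure 123 mm over their backs; the gripper's body (75 mm by 187 mm) begins 45 mm behind the grasp point.
Start: joints at [1.181, 0.689, -0.195, 1.565, 0.157, 0.902, -0.215], TCP at [0.257, -0.57, 0.239] pointing down, gripper open.
Joint ranges: [-3.01, 3.01], [-0.46, 2.08], [-1.47, 1.51], [0.13, 2.56], [-1, 4.14], [0.04, 2.09], [-2.66, 2.66]. Speed limits (rad/s): [2.57, 2.57, 3.14, 3.14, 3.14, 3.14, 3.14].

INTERFACE

Orientations are given as a unit quaternion [x, y, z, w].
In Python, from plant import get_state, viewer, workorder gives the robot as it stands. The module is installed in compiled form; this text tells all that it offers.
- The arm moves only by the tool step_arm, never from a script. Its argument "motion" is a list of rows, each an object of numbers: "wx", "wy", "wz": the turn, a rotation vector about the tool's x, y, z each as a share of 180 degrees, from -1 to 1; "dx", "dy", "dz": the shift along the tool's x, y, z each as a share of 8 cm, from -1 to 1; "claw": the finger opening in mm, from 0 to 88.1. A call has 1 to 8 rows; each row is the pose to reach, as a shift and turn from the pose commanded when the call began, along the tool's axes at that moment, turning the shorter way round; what a row does not reach only later rows make up. A row lasts 1/10 s, in which the tool goes at most 50 mm and 8.59 degrees, less where a joint would pass 70% of its speed; a pose out of reach is approached as far as the arm can. A call with a number of a shift or a turn outside -1 to 1 is refused whole. A call with a gripper value outside its range is refused whole. The fingers move at their own pace and stop on an object; "force" is the grip in N (left out, the last holds). Time passes only in rows, so rows that repeat a pose let the fingers close. It gives the time, the measured TCP pose, the force, the opening and the grip force at its end, in the units of the state.
- get_state(): the state, without advancing time (a new reading comes with each control period).
- viewer.snapshot(name): name is "scene" or "top" or "wrist"; returns (picture, depth): 400x640x3 uint8, red, green, blue; 400x640 float32, m along the optical axis (not along the pixel's ray), 0 where there is no reading.
- viewer.calibration(name): a dict with "vfov" (degrees; the focal length in pixels is half the picture's height over the tangent of half this angle, whatever the lens; pixels are square), "cx", "cy" (the principal point, pixels), "extrinsics" (4x4, takes a point from camera to world coordinates). Camera axes: x right, y down, z forward; pixel columns grow to the right and rows downward; lengths in m; the calibration is good to about 2 mm. A picture is of the moment at which its call begins: read the wrist's pose just before it. calibration takes no time and is no camera call; for the wrist camera it gives the pose at the moment of the call.
- workorder.finish_job(): hands the job in; it is judged then, once.
The state is a dict: "clock": time; "q": joint angles; "qd": joint speeds; "joint_torque": joint torques, N m; "tool_pos": TCP position; "eef_rot": TCP orientation; "contact_force": force on the tool from outside, world axes, zero at the start; "moment": the same for the moment, N m; "opening": opening from 0.0 (shut) to 1.0 (fully open); "finger_force": force on a finger pad.
Only numpy, scipy, OpenCV 4.12 (cv2) and the standard library are available. Lean on these libraries where they do the work, as an engineer would, in place of code of your own. Each camera call takes 0.05 s, during which the arm holds its last target. There are 200 camera calls.

## Working session

There is one attempt and no reset: what is moved stays moved. The work goes in short steps, Python scripts to look and compute and a tool call to move; the robot and the scene stay as the last step left them, time stands still between calls to the robot, and variables do not carry over. Pictures are saved under pics/ and viewed, at most 10 in all, crops included, and the job is handed in when it is done.

Besides the shell and the picture viewer there is one more tool, called in YAML: its name, and indented under it one key for each argument. step_arm: Moves the arm, as the interface text tells. Shift numbers are shares of 8 cm and turn numbers shares of 180 degrees, none past 1 either way. Its arguments: {"type":"object","properties":{"motion":{"type":"array","items":{"type":"object","properties":{"wx":{"type":"number","minimum":-1,"maximum":1},"wy":{"type":"number","minimum":-1,"maximum":1},"wz":{"type":"number","minimum":-1,"maximum":1},"dx":{"type":"number","minimum":-1,"maximum":1},"dy":{"type":"number","minimum":-1,"maximum":1},"dz":{"type":"number","minimum":-1,"maximum":1},"claw":{"type":"number"}}}},"force":{"type":"number"}},"required":["motion"]}

```bash
mkdir -p pics
cat > h.py <<'E'
import numpy as np, cv2
from plant import get_state, viewer, workorder
from scipy.spatial.transform import Rotation as R
def snap(n,f=None):
    c=viewer.calibration(n); im,d=viewer.snapshot(n)
    if f: cv2.imwrite('pics/'+f,im[:,:,::-1]); np.savez('pics/'+f+'.npz',im=im,d=d,E=c['extrinsics'],v=c['vfov'],cx=c['cx'],cy=c['cy'])
    return im,d,c
def pts(d,c):
    f=200/np.tan(np.radians(c['vfov'])/2)
    v,u=np.mgrid[0:400,0:640]
    P=np.stack([(u-c['cx'])/f*d,(v-c['cy'])/f*d,d],-1)
    E=np.array(c['extrinsics']); return P@E[:3,:3].T+E[:3,3]
E
python3 - <<'E'
from h import *
s=get_state();print({k:np.round(v,3) for k,v in s.items()})
for n in('top','scene'):
    im,d,c=snap(n,n+'0.png');print(n,c['vfov'],np.round(c['extrinsics'],3).tolist())
E
```

```text
{'clock': np.float64(0.0), 'q': array([ 1.181,  0.69 , -0.195,  1.566,  0.157,  0.903, -0.215]), 'qd': array([ 0.001, -0.   , -0.001, -0.001, -0.001, -0.001, -0.001]), 'joint_torque': array([-0.0000e+00, -5.2757e+01, -1.2670e+00, -1.5343e+01, -5.3000e-02,
        7.0000e-03,  0.0000e+00]), 'tool_pos': array([ 0.257, -0.569,  0.238]), 'eef_rot': array([ 0.978,  0.21 , -0.   , -0.001]), 'contact_force': array([-0.218,  0.067,  0.811]), 'moment': array([-0.015, -0.003,  0.002]), 'finger_force': np.float64(0.0), 'opening': np.float64(0.996)}
top 57.899991490712914 [[-0.014, -0.993, 0.115, 0.491], [-1.0, 0.013, -0.008, 0.019], [0.006, -0.115, -0.993, 0.925], [0.0, 0.0, 0.0, 1.0]]
scene 57.60048356674316 [[-0.81, -0.252, 0.53, 0.102], [-0.586, 0.383, -0.713, 0.657], [-0.024, -0.889, -0.458, 0.493], [0.0, 0.0, 0.0, 1.0]]
```

View pics/top0.png

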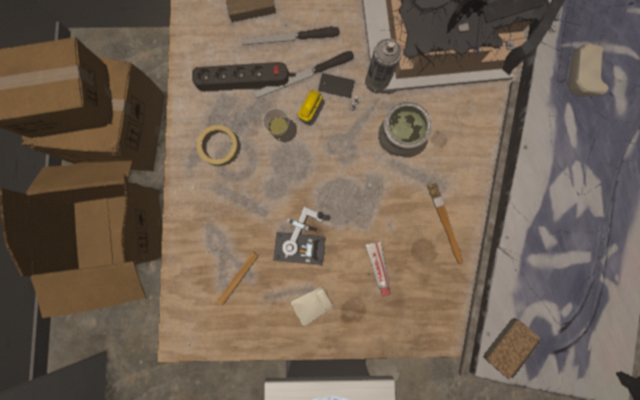

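View pics/scene0.png

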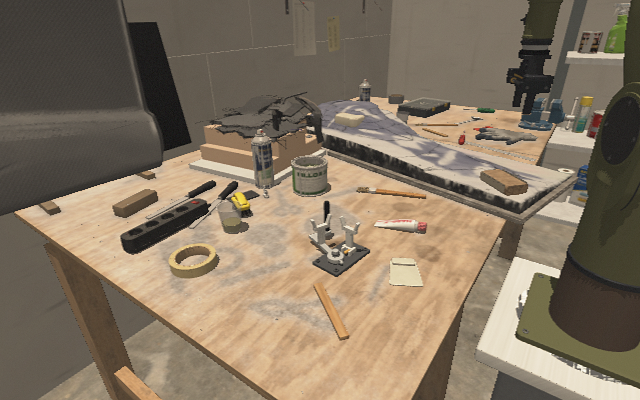

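Top view: rest plate is at about (300,248), hinge boss at (290,247), and the brace points up the image with the black peg at about (324,217). The brush runs from bristles at (433,187) to the handle end at (460,262). Rest x points image-left, which is world +y.

Run:
```python
from h import *
z=np.load('pics/top0.png.npz'); im=z['im'];d=z['d'];c=dict(extrinsics=z['E'],vfov=float(z['v']),cx=float(z['cx']),cy=float(z['cy']))
P=pts(d,c); hsv=cv2.cvtColor(im,cv2.COLOR_RGB2HSV)
print('bench z',np.median(P[280:300,400:440,2]), 'c',c['cx'],c['cy'])
win=np.zeros((400,640),bool);win[195:285,260:345]=1
def rep(n,m):
    q=P[m];
    if len(q): print(n,len(q),np.median(q,0).round(4),q.min(0).round(3),q.max(0).round(3))
# plate
m=win&(P[...,2]>.003)&(P[...,2]<.014)&(hsv[...,2]<90); rep('plate',m)
r=cv2.minAreaRect(P[m][:,:2].astype(np.float32)*1000);print(r,cv2.boxPoints(r).round(0).tolist())
rep('peg',win&(P[...,2]>.085)&(hsv[...,2]<80))
m=win&(P[...,2]>.085)&(hsv[...,2]>110);rep('notchtops',m)
n,l,s,ce=cv2.connectedComponentsWithStats(m.astype(np.uint8))
for i in range(1,n): rep('cc%d'%i,l==i)
w2=np.zeros_like(win);w2[175:275,420:475]=1
m=w2&(P[...,2]>.006)&(P[...,2]<.03);rep('brush',m)
r=cv2.minAreaRect(P[m][:,:2].astype(np.float32)*1000);print(r,cv2.boxPoints(r).round(0).tolist())
cv2.imwrite('pics/crop0.png',cv2.resize(im[190:280,255:355][:,:,::-1],None,fx=6,fy=6,interpolation=cv2.INTER_CUBIC))
```

```text
bench z -0.0011436728670506935 c 321.4427013773704 197.25753118250313
plate 726 [0.4717 0.0622 0.0071] [0.43  0.006 0.003] [0.508 0.13  0.014]
((470.6895751953125, 68.48396301269531), (121.03208923339844, 68.81743621826172), 83.1626968383789) [[429.0, 12.0], [498.0, 4.0], [512.0, 124.0], [444.0, 133.0]]
peg 19 [0.5461 0.016  0.1009] [0.541 0.011 0.098] [0.553 0.018 0.104]
notchtops 76 [0.4913 0.0425 0.09  ] [0.44  0.019 0.085] [0.547 0.093 0.925]
cc1 1 [0.4913 0.0186 0.9246] [0.491 0.019 0.925] [0.491 0.019 0.925]
cc2 1 [0.4913 0.0186 0.9246] [0.491 0.019 0.925] [0.491 0.019 0.925]
cc3 1 [0.4913 0.0186 0.9246] [0.491 0.019 0.925] [0.491 0.019 0.925]
cc4 1 [0.4913 0.0186 0.9246] [0.491 0.019 0.925] [0.491 0.019 0.925]
cc5 1 [0.4913 0.0186 0.9246] [0.491 0.019 0.925] [0.491 0.019 0.925]
cc6 1 [0.5468 0.0229 0.0917] [0.547 0.023 0.092] [0.547 0.023 0.092]
cc7 1 [0.4913 0.0186 0.9246] [0.491 0.019 0.925] [0.491 0.019 0.925]
cc8 1 [0.4913 0.0186 0.9246] [0.491 0.019 0.925] [0.491 0.019 0.925]
cc9 12 [0.5362 0.0899 0.0896] [0.532 0.086 0.086] [0.541 0.093 0.091]
cc10 1 [0.4913 0.0186 0.924
[... 718 characters left out ...]
 0.087] [0.447 0.049 0.092]
cc21 1 [0.4913 0.0186 0.9246] [0.491 0.019 0.925] [0.491 0.019 0.925]
cc22 1 [0.4913 0.0186 0.9246] [0.491 0.019 0.925] [0.491 0.019 0.925]
cc23 1 [0.4913 0.0186 0.9246] [0.491 0.019 0.925] [0.491 0.019 0.925]
cc24 1 [0.4913 0.0186 0.9246] [0.491 0.019 0.925] [0.491 0.019 0.925]
cc25 1 [0.4913 0.0186 0.9246] [0.491 0.019 0.925] [0.491 0.019 0.925]
cc26 1 [0.4913 0.0186 0.9246] [0.491 0.019 0.925] [0.491 0.019 0.925]
brush 576 [ 0.5378 -0.3     0.0091] [ 0.427 -0.34   0.006] [ 0.628 -0.263  0.015]
((526.7529296875, -301.20782470703125), (209.75881958007812, 27.207321166992188), 15.003661155700684) [[422.0, -315.0], [429.0, -341.0], [632.0, -287.0], [625.0, -261.0]]
```

View pics/crop0.png

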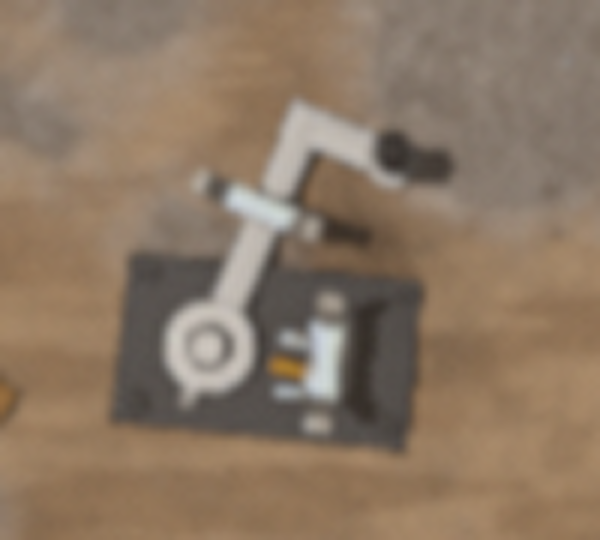

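Crop: hinge boss at (207,348), peg top at (395,150) and fixed notch at (325,360), all in crop pixels. They check out: hinge (0.473,0.092), peg radius 105 mm (expected 108), brace notch 59 mm (expected 60), rest x at 83.3° world, joint about 0.03. Moving now towards the peg at height.

step_arm:
  motion:
    - {"dx": 0.5, "dy": -0.41, "claw": 45}
    - {"dx": 1, "dy": -0.825, "claw": 45}
    - {"dx": 1, "dy": -0.825, "claw": 45}
  force: 20

```text
$.motion[0]: bad value
```

step_arm:
  motion:
    - {"dx": 0.5, "dy": -0.41}
    - {"dx": 1, "dy": -0.825}
    - {"dx": 1, "dy": -0.825}

```text
$.motion[0]: bad value
```

step_arm:
  motion:
    - {"dx": 0.5, "dy": -0.41}
    - {"dx": 1, "dy": -0.825}
    - {"dx": 1, "dy": -0.825}

```text
$.motion[0]: bad value
```

step_arm:
  motion:
    - {"dx": 0.5, "dy": -0.41, "dz": 0, "wx": 0, "wy": 0, "wz": 0, "claw": 45}
    - {"dx": 1, "dy": -0.825, "dz": 0, "wx": 0, "wy": 0, "wz": 0, "claw": 45}
    - {"dx": 1, "dy": -0.825, "dz": 0, "wx": 0, "wy": 0, "wz": 0, "claw": 45}
  force: 20

```text
clock: 0.4
tool_pos: [0.307, -0.4695, 0.2385]
eef_rot: [0.977, 0.215, 0.001, -0.003]
contact_force: [0.4, -0.5, 0.7]
opening: 0.754
finger_force: 0.0
```

step_arm:
  motion:
    - {"dx": 0.5, "dy": -0.41, "dz": 0, "wx": 0, "wy": 0, "wz": 0, "claw": 45}
    - {"dx": 1, "dy": -0.825, "dz": 0, "wx": 0, "wy": 0, "wz": 0, "claw": 45}
    - {"dx": 1, "dy": -0.825, "dz": 0, "wx": 0, "wy": 0, "wz": 0, "claw": 45}

```text
clock: 0.7
tool_pos: [0.3523, -0.3769, 0.2387]
eef_rot: [0.976, 0.216, 0.001, -0.002]
contact_force: [-0.6, -0.7, 0.5]
opening: 0.516
finger_force: 0.0
```

step_arm:
  motion:
    - {"dx": 0.5, "dy": -0.41, "dz": 0, "wx": 0, "wy": 0, "wz": 0, "claw": 45}
    - {"dx": 1, "dy": -0.825, "dz": 0, "wx": 0, "wy": 0, "wz": 0, "claw": 45}
    - {"dx": 1, "dy": -0.825, "dz": 0, "wx": 0, "wy": 0, "wz": 0, "claw": 45}

```text
clock: 1.0
tool_pos: [0.3979, -0.2842, 0.2388]
eef_rot: [0.976, 0.216, 0.001, -0.002]
contact_force: [-1.3, -0.6, -0.8]
opening: 0.509
finger_force: 0.0
```

step_arm:
  motion:
    - {"dx": 0.5, "dy": -0.41, "dz": 0, "wx": 0, "wy": 0, "wz": 0, "claw": 45}
    - {"dx": 1, "dy": -0.825, "dz": 0, "wx": 0, "wy": 0, "wz": 0, "claw": 45}
    - {"dx": 1, "dy": -0.825, "dz": 0, "wx": 0, "wy": 0, "wz": 0, "claw": 45}

```text
clock: 1.3
tool_pos: [0.4437, -0.1912, 0.2388]
eef_rot: [0.976, 0.216, 0.002, -0.001]
contact_force: [-0.6, -0.1, 0.7]
opening: 0.512
finger_force: 0.0
```

step_arm:
  motion:
    - {"dx": 0.5, "dy": -0.41, "dz": 0, "wx": 0, "wy": 0, "wz": 0, "claw": 45}
    - {"dx": 1, "dy": -0.825, "dz": 0, "wx": 0, "wy": 0, "wz": 0, "claw": 45}
    - {"dx": 1, "dy": -0.825, "dz": 0, "wx": 0, "wy": 0, "wz": 0, "claw": 45}
    - {"dx": 1, "dy": -0.825, "dz": 0, "wx": 0, "wy": 0, "wz": 0, "claw": 45}

```text
clock: 1.7
tool_pos: [0.4864, -0.1037, 0.2385]
eef_rot: [0.977, 0.212, -0.0, -0.0]
contact_force: [-0.8, -0.9, -0.2]
opening: 0.508
finger_force: 0.0
```

step_arm:
  motion:
    - {"dx": 0.5, "dy": -0.41, "dz": 0, "wx": 0, "wy": 0, "wz": 0.04, "claw": 45}
    - {"dx": 0.9, "dy": -0.8, "dz": 0, "wx": 0, "wy": 0, "wz": 0.08, "claw": 45}
    - {"dx": 0.9, "dy": -0.8, "dz": 0, "wx": 0, "wy": 0, "wz": 0.12, "claw": 45}
    - {"dx": 0.9, "dy": -0.8, "dz": 0, "wx": 0, "wy": 0, "wz": 0.16, "claw": 45}
    - {"dx": 0.9, "dy": -0.8, "dz": 0, "wx": 0, "wy": 0, "wz": 0.2, "claw": 45}
    - {"dx": 0.9, "dy": -0.8, "dz": 0, "wx": 0, "wy": 0, "wz": 0.24, "claw": 45}
    - {"dx": 0.9, "dy": -0.8, "dz": 0, "wx": 0, "wy": 0, "wz": 0.27, "claw": 45}
    - {"dx": 0.9, "dy": -0.8, "dz": 0, "wx": 0, "wy": 0, "wz": 0.27, "claw": 45}

```text
clock: 2.5
tool_pos: [0.5247, -0.0193, 0.2386]
eef_rot: [0.977, -0.213, -0.0, 0.001]
contact_force: [0.0, -0.9, 0.5]
opening: 0.511
finger_force: 0.0
```

Run:
```python
from h import *
s=get_state();print({k:np.round(s[k],3) for k in('q','tool_pos','eef_rot')}, np.round(R.from_quat(s['eef_rot']).as_matrix(),3))
im,d,c=snap('wrist','w1.png');P=pts(d,c)
hsv=cv2.cvtColor(im,cv2.COLOR_RGB2HSV)
for n,m in (('peg',(P[...,2]>.08)&(P[...,2]<.115)&(hsv[...,2]<80)),('notch',(P[...,2]>.083)&(P[...,2]<.097)&(hsv[...,2]>110))):
    k,l,st,ce=cv2.connectedComponentsWithStats(m.astype(np.uint8))
    for i in range(1,k):
        if st[i,4]>30: print(n,st[i,4],ce[i].round(),np.median(P[l==i],0).round(4))
```

```text
{'q': array([-0.133,  0.561,  0.129,  1.876, -0.103,  0.712, -1.945]), 'tool_pos': array([ 0.525, -0.019,  0.239]), 'eef_rot': array([ 0.977, -0.213, -0.   ,  0.001])} [[ 0.91  -0.415 -0.001]
 [-0.415 -0.91  -0.002]
 [-0.     0.002 -1.   ]]
peg 206 [272. 176.] [0.551  0.0162 0.1019]
notch 90 [216. 214.] [0.5379 0.0896 0.0903]
notch 64 [258. 213.] [0.5207 0.0494 0.091 ]
notch 52 [277. 234.] [0.4921 0.0415 0.0911]
notch 81 [291. 269.] [0.4479 0.0467 0.0899]
```

View pics/w1.png

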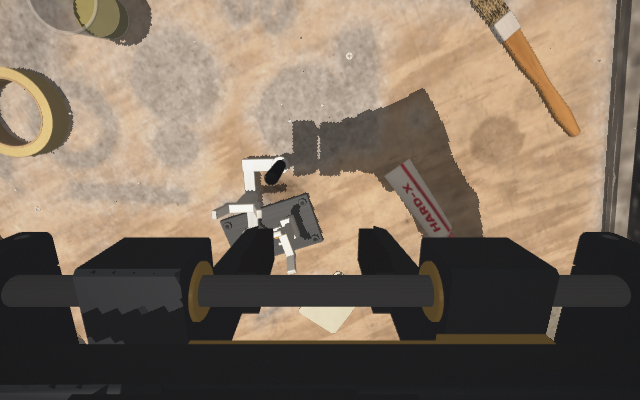

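The wrist view shows the peg at (272,176) and the notch tips at (216,214), (258,213), (277,234) and (291,269). These give hinge (0.476,0.094), peg (0.551,0.016), radius 108 mm. I'll lower onto the peg.

step_arm:
  motion:
    - {"dx": 0.115, "dy": -0.54, "dz": 0.3, "wx": 0, "wy": 0, "wz": 0, "claw": 45}
    - {"dx": 0.115, "dy": -0.54, "dz": 0.7, "wx": 0, "wy": 0, "wz": 0, "claw": 45}
    - {"dx": 0.115, "dy": -0.54, "dz": 1, "wx": 0, "wy": 0, "wz": 0, "claw": 45}
    - {"dx": 0.115, "dy": -0.54, "dz": 1, "wx": 0, "wy": 0, "wz": 0, "claw": 45}

```text
clock: 2.95
tool_pos: [0.549, 0.0179, 0.1559]
eef_rot: [0.978, -0.21, -0.003, 0.001]
contact_force: [-0.2, 0.2, 0.2]
opening: 0.507
finger_force: 0.0
```

step_arm:
  motion:
    - {"dx": 0, "dy": 0, "dz": 0.3, "wx": 0, "wy": 0, "wz": 0, "claw": 45}
    - {"dx": 0, "dy": 0, "dz": 0.6, "wx": 0, "wy": 0, "wz": 0, "claw": 45}
    - {"dx": 0, "dy": 0, "dz": 0.9, "wx": 0, "wy": 0, "wz": 0, "claw": 45}
    - {"dx": 0, "dy": 0, "dz": 1, "wx": 0, "wy": 0, "wz": 0, "claw": 45}

```text
clock: 3.35
tool_pos: [0.551, 0.018, 0.0781]
eef_rot: [0.978, -0.211, -0.001, 0.0]
contact_force: [-0.3, -0.5, 0.6]
opening: 0.51
finger_force: 0.0
```

step_arm:
  motion:
    - {"dx": 0, "dy": 0, "dz": 0.15, "wx": 0, "wy": 0, "wz": 0, "claw": 45}
    - {"dx": 0, "dy": 0, "dz": 0.15, "wx": 0, "wy": 0, "wz": 0, "claw": 45}
    - {"dx": 0, "dy": 0, "dz": 0.15, "wx": 0, "wy": 0, "wz": 0, "claw": 10}
    - {"dx": 0, "dy": 0, "dz": 0.15, "wx": 0, "wy": 0, "wz": 0, "claw": 10}
    - {"dx": 0, "dy": 0, "dz": 0.15, "wx": 0, "wy": 0, "wz": 0, "claw": 10}
    - {"dx": 0, "dy": 0, "dz": 0.15, "wx": 0, "wy": 0, "wz": 0, "claw": 10}
    - {"dx": 0, "dy": 0, "dz": 0.15, "wx": 0, "wy": 0, "wz": 0, "claw": 10}
  force: 20

```text
clock: 4.05
tool_pos: [0.5518, 0.0189, 0.0672]
eef_rot: [0.978, -0.211, 0.001, 0.0]
contact_force: [0.6, -0.3, 2.8]
opening: 0.151
finger_force: 20.0
```

step_arm:
  motion:
    - {"dx": 0.035, "dy": -0.1, "dz": 0, "wx": 0, "wy": 0, "wz": -0.025, "claw": 10}
    - {"dx": 0.063, "dy": -0.202, "dz": 0, "wx": 0, "wy": 0, "wz": -0.05, "claw": 10}
    - {"dx": 0.082, "dy": -0.306, "dz": 0, "wx": 0, "wy": 0, "wz": -0.075, "claw": 10}
    - {"dx": 0.093, "dy": -0.411, "dz": 0, "wx": 0, "wy": 0, "wz": -0.1, "claw": 10}
    - {"dx": 0.096, "dy": -0.516, "dz": 0, "wx": 0, "wy": 0, "wz": -0.125, "claw": 10}
    - {"dx": 0.091, "dy": -0.622, "dz": 0, "wx": 0, "wy": 0, "wz": -0.15, "claw": 10}
    - {"dx": 0.077, "dy": -0.727, "dz": 0, "wx": 0, "wy": 0, "wz": -0.175, "claw": 10}
    - {"dx": 0.055, "dy": -0.83, "dz": 0, "wx": 0, "wy": 0, "wz": -0.2, "claw": 10}

```text
clock: 4.85
tool_pos: [0.5808, 0.0785, 0.067]
eef_rot: [0.995, 0.103, -0.002, -0.0]
contact_force: [-5.4, 1.3, 7.4]
opening: 0.149
finger_force: 20.0
```

step_arm:
  motion:
    - {"dx": 0.02, "dy": -0.1, "dz": 0, "wx": 0, "wy": 0, "wz": -0.025, "claw": 10}
    - {"dx": 0.045, "dy": -0.202, "dz": 0, "wx": 0, "wy": 0, "wz": -0.05, "claw": 10}
    - {"dx": 0.062, "dy": -0.306, "dz": 0, "wx": 0, "wy": 0, "wz": -0.075, "claw": 10}
    - {"dx": 0.073, "dy": -0.411, "dz": 0, "wx": 0, "wy": 0, "wz": -0.1, "claw": 10}
    - {"dx": 0.076, "dy": -0.516, "dz": 0, "wx": 0, "wy": 0, "wz": -0.125, "claw": 10}
    - {"dx": 0.071, "dy": -0.622, "dz": 0, "wx": 0, "wy": 0, "wz": -0.15, "claw": 10}
    - {"dx": 0.057, "dy": -0.727, "dz": 0, "wx": 0, "wy": 0, "wz": -0.175, "claw": 10}
    - {"dx": 0.035, "dy": -0.83, "dz": 0, "wx": 0, "wy": 0, "wz": -0.2, "claw": 10}

```text
clock: 5.65
tool_pos: [0.5702, 0.1428, 0.067]
eef_rot: [0.914, 0.405, -0.002, 0.0]
contact_force: [-4.0, -1.4, 6.9]
opening: 0.152
finger_force: 20.0
```

step_arm:
  motion:
    - {"dx": 0.02, "dy": -0.1, "dz": 0, "wx": 0, "wy": 0, "wz": -0.025, "claw": 10}
    - {"dx": 0.045, "dy": -0.202, "dz": 0, "wx": 0, "wy": 0, "wz": -0.05, "claw": 10}
    - {"dx": 0.062, "dy": -0.306, "dz": 0, "wx": 0, "wy": 0, "wz": -0.075, "claw": 10}
    - {"dx": 0.073, "dy": -0.411, "dz": 0, "wx": 0, "wy": 0, "wz": -0.1, "claw": 10}
    - {"dx": 0.076, "dy": -0.516, "dz": 0, "wx": 0, "wy": 0, "wz": -0.125, "claw": 10}
    - {"dx": 0.071, "dy": -0.622, "dz": 0, "wx": 0, "wy": 0, "wz": -0.15, "claw": 10}
    - {"dx": 0.057, "dy": -0.727, "dz": 0, "wx": 0, "wy": 0, "wz": -0.175, "claw": 10}
    - {"dx": 0.04, "dy": -0.8, "dz": 0, "wx": 0, "wy": 0, "wz": -0.195, "claw": 10}

```text
clock: 6.45
tool_pos: [0.526, 0.1888, 0.0671]
eef_rot: [0.749, 0.662, -0.001, 0.0]
contact_force: [-1.4, -1.1, 5.9]
opening: 0.154
finger_force: 20.0
```

step_arm:
  motion:
    - {"dx": 0, "dy": 0, "dz": 0, "wx": 0, "wy": 0, "wz": 0, "claw": 10}
    - {"dx": 0, "dy": 0, "dz": 0, "wx": 0, "wy": 0, "wz": 0, "claw": 10}

```text
clock: 6.65
tool_pos: [0.5256, 0.189, 0.0671]
eef_rot: [0.75, 0.661, -0.001, -0.0]
contact_force: [-3.5, -0.5, 6.4]
opening: 0.151
finger_force: 20.0
```

step_arm:
  motion:
    - {"dx": 0, "dy": 0, "dz": 0, "wx": 0, "wy": 0, "wz": 0, "claw": 45}
    - {"dx": 0, "dy": 0, "dz": 0, "wx": 0, "wy": 0, "wz": 0, "claw": 45}
    - {"dx": 0, "dy": 0, "dz": 0, "wx": 0, "wy": 0, "wz": 0, "claw": 45}
    - {"dx": 0, "dy": 0, "dz": -0.3, "wx": 0, "wy": 0, "wz": 0, "claw": 45}
    - {"dx": 0, "dy": 0, "dz": -0.6, "wx": 0, "wy": 0, "wz": 0, "claw": 45}
    - {"dx": 0, "dy": 0, "dz": -1, "wx": 0, "wy": 0, "wz": 0, "claw": 45}

```text
clock: 7.25
tool_pos: [0.5264, 0.1883, 0.1466]
eef_rot: [0.75, 0.661, -0.001, -0.0]
contact_force: [0.1, -0.6, 0.3]
opening: 0.512
finger_force: 0.0
```

step_arm:
  motion:
    - {"dx": 0, "dy": 0.4, "dz": -0.5, "wx": 0, "wy": 0, "wz": 0, "claw": 45}
    - {"dx": 0, "dy": 0.9, "dz": -1, "wx": 0, "wy": 0, "wz": 0, "claw": 45}
    - {"dx": 0, "dy": 0.9, "dz": -1, "wx": 0, "wy": 0, "wz": 0, "claw": 45}

```text
clock: 7.55
tool_pos: [0.6049, 0.1791, 0.2314]
eef_rot: [0.752, 0.659, 0.005, 0.003]
contact_force: [0.5, 0.2, -0.0]
opening: 0.509
finger_force: 0.0
```

Run:
```python
from h import *
s=get_state();print(s['tool_pos'].round(4) if hasattr(s['tool_pos'],'round') else s['tool_pos'], s['eef_rot'],np.round(s['q'],2))
im,d,c=snap('wrist','w2.png');P=pts(d,c)
hsv=cv2.cvtColor(im,cv2.COLOR_RGB2HSV)
for n,m in (('peg',(P[...,2]>.08)&(P[...,2]<.115)&(hsv[...,2]<80)),('notch',(P[...,2]>.083)&(P[...,2]<.097)&(hsv[...,2]>110))):
    k,l,st,ce=cv2.connectedComponentsWithStats(m.astype(np.uint8))
    for i in range(1,k):
        if st[i,4]>30: print(n,st[i,4],ce[i].round(),np.median(P[l==i],0).round(4))
```

```text
[0.6049 0.1791 0.2314] [0.75201591 0.65911756 0.00544875 0.00253455] [-0.11  0.73 -0.46  1.56  0.38  0.93 -0.83]
peg 243 [232. 186.] [0.5276 0.1907 0.1016]
notch 114 [176. 224.] [0.4605 0.1573 0.0894]
notch 65 [219. 223.] [0.5041 0.1528 0.0909]
```

View pics/w2.png

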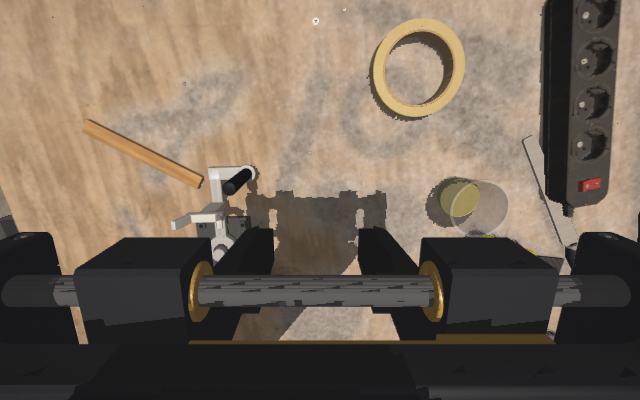

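The brace is out: brace-notch mid is at (0.482,0.155), 112 mm from the fixed notch at 83.7°, and the peg is where it should be. It stays there with nothing holding it. Going to the brush.

step_arm:
  motion:
    - {"dx": -0.2, "dy": 0, "dz": 0, "wx": 0, "wy": 0, "wz": 0.045, "claw": 45}
    - {"dx": -0.4, "dy": 0, "dz": 0, "wx": 0, "wy": 0, "wz": 0.09, "claw": 45}
    - {"dx": -0.6, "dy": 0, "dz": 0, "wx": 0, "wy": 0, "wz": 0.135, "claw": 45}
    - {"dx": -0.8, "dy": 0, "dz": 0, "wx": 0, "wy": 0, "wz": 0.18, "claw": 45}
    - {"dx": -1, "dy": 0, "dz": 0, "wx": 0, "wy": 0, "wz": 0.225, "claw": 45}
    - {"dx": -1, "dy": 0, "dz": 0, "wx": 0, "wy": 0, "wz": 0.27, "claw": 45}
    - {"dx": -1, "dy": 0, "dz": 0, "wx": 0, "wy": 0, "wz": 0.31, "claw": 45}
    - {"dx": -1, "dy": 0, "dz": 0, "wx": 0, "wy": 0, "wz": 0.31, "claw": 45}

```text
clock: 8.4
tool_pos: [0.5863, 0.1004, 0.2252]
eef_rot: [0.972, 0.233, -0.002, 0.0]
contact_force: [-0.1, -0.7, -0.8]
opening: 0.508
finger_force: 0.0
```

step_arm:
  motion:
    - {"dx": -0.5, "dy": 0.5, "dz": 0, "wx": 0, "wy": 0, "wz": 0, "claw": 45}
    - {"dx": -0.98, "dy": 0.98, "dz": 0, "wx": 0, "wy": 0, "wz": 0, "claw": 45}
    - {"dx": -0.98, "dy": 0.98, "dz": 0, "wx": 0, "wy": 0, "wz": 0, "claw": 45}

```text
clock: 8.7
tool_pos: [0.5504, -0.012, 0.2254]
eef_rot: [0.973, 0.231, -0.003, 0.002]
contact_force: [-0.4, 0.0, -0.5]
opening: 0.514
finger_force: 0.0
```

step_arm:
  motion:
    - {"dx": -0.5, "dy": 0.5, "dz": 0, "wx": 0, "wy": 0, "wz": 0, "claw": 45}
    - {"dx": -0.98, "dy": 0.98, "dz": 0, "wx": 0, "wy": 0, "wz": 0, "claw": 45}
    - {"dx": -0.98, "dy": 0.98, "dz": 0, "wx": 0, "wy": 0, "wz": 0, "claw": 45}

```text
clock: 9.0
tool_pos: [0.5161, -0.1168, 0.2257]
eef_rot: [0.973, 0.231, -0.003, 0.001]
contact_force: [-0.1, -0.2, 0.0]
opening: 0.513
finger_force: 0.0
```

step_arm:
  motion:
    - {"dx": -0.5, "dy": 0.5, "dz": 0, "wx": 0, "wy": 0, "wz": 0, "claw": 45}
    - {"dx": -0.98, "dy": 0.98, "dz": 0, "wx": 0, "wy": 0, "wz": 0, "claw": 45}
    - {"dx": -0.98, "dy": 0.98, "dz": 0, "wx": 0, "wy": 0, "wz": 0, "claw": 45}

```text
clock: 9.3
tool_pos: [0.4821, -0.2216, 0.2258]
eef_rot: [0.973, 0.23, -0.002, 0.001]
contact_force: [0.3, -0.9, 0.3]
opening: 0.511
finger_force: 0.0
```

step_arm:
  motion:
    - {"dx": -0.5, "dy": 0.5, "dz": 0, "wx": 0, "wy": 0, "wz": 0.03, "claw": 45}
    - {"dx": -0.9, "dy": 0.9, "dz": 0, "wx": 0, "wy": 0, "wz": 0.06, "claw": 45}
    - {"dx": -0.9, "dy": 0.9, "dz": 0, "wx": 0, "wy": 0, "wz": 0.06, "claw": 45}
    - {"dx": -0.9, "dy": 0.9, "dz": 0, "wx": 0, "wy": 0, "wz": 0.06, "claw": 45}
    - {"dx": -0.9, "dy": 0.9, "dz": 0, "wx": 0, "wy": 0, "wz": 0.06, "claw": 45}

```text
clock: 9.8
tool_pos: [0.4548, -0.3102, 0.2264]
eef_rot: [0.99, 0.143, 0.0, -0.001]
contact_force: [0.8, -0.1, -0.2]
opening: 0.511
finger_force: 0.0
```

Run:
```python
from h import *
s=get_state();print(s['tool_pos'].round(4),np.round(s['eef_rot'],3),np.round(s['q'],2))
im,d,c=snap('wrist','w3.png');P=pts(d,c)
hsv=cv2.cvtColor(im,cv2.COLOR_RGB2HSV)
m=(P[...,2]>.005)&(P[...,2]<.03)&(abs(P[...,0]-.52)<.13)&(abs(P[...,1]+.3)<.06)
k,l,st,ce=cv2.connectedComponentsWithStats(m.astype(np.uint8))
i=1+np.argmax(st[1:,4]);q=P[l==i];print(st[i],np.median(q[:,2]))
wood=q[(hsv[l==i][:,1]>110)]
for n,a in(('all',q),('wood',wood)):
    r=cv2.minAreaRect(a[:,:2].astype(np.float32)*1000);print(n,len(a),r)
# neck-axis fit on wood
v=np.array(cv2.fitLine(wood[:,:2].astype(np.float32),cv2.DIST_L2,0,.01,.01)).ravel();print('line',v,np.degrees(np.arctan2(v[1],v[0])))
t=(q[:,:2]-v[2:])@v[:2];print('ends all',v[2:]+np.percentile(t,.3)*v[:2],v[2:]+np.percentile(t,99.7)*v[:2], np.ptp(t))
```

```text
[ 0.4548 -0.3102  0.2264] [ 0.99   0.143  0.    -0.001] [ 0.64  0.61 -0.2   1.81  0.17  0.74 -0.93]
[ 314    7   26  189 3088] 0.010415098060382516
all 3088 ((530.791748046875, -302.5410461425781), (211.64007568359375, 27.538354873657227), 18.071918487548828)
wood 1799 ((501.4039306640625, -310.7020263671875), (150.58201599121094, 20.70830726623535), 17.45402717590332)
line [ 0.9549471   0.29677612  0.5106405  -0.3077386 ] 17.264072
ends all [ 0.43068144 -0.33258808] [ 0.63047736 -0.270496  ] 0.21171192587060467
```

View pics/w3.png

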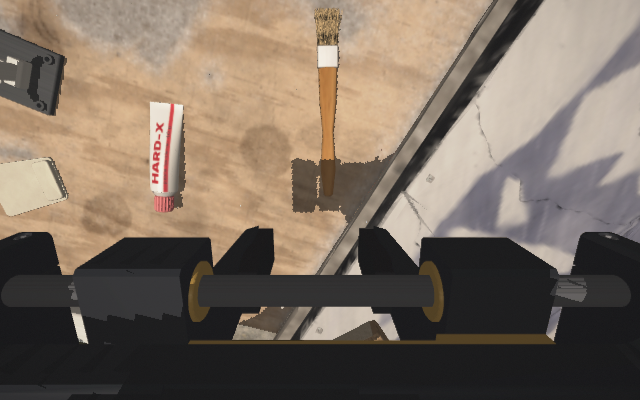

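Wrist view: brush is near vertical in the image, bristle end at (327,10), handle end at (328,197), axis 17.3° world, centre (0.5305,-0.302), length 211 mm (expected 214). A slab lies to the right, so I'll check its height against the gripper body.

Run:
```python
from h import *
for f in('w3.png','top0.png'):
    z=np.load(f'pics/{f}.npz');c=dict(extrinsics=z['E'],vfov=float(z['v']),cx=float(z['cx']),cy=float(z['cy']));P=pts(z['d'],c)
    for x in (.42,.47,.52,.57,.62):
        o=[]
        for y in np.arange(-.34,-.46,-.01):
            m=(abs(P[...,0]-x)<.012)&(abs(P[...,1]-y)<.006)&(z['d']>0)&(P[...,2]<.15)
            o.append(int(1000*np.median(P[m][:,2])) if m.any() else None)
        print(x,o)
```

```text
0.42 [0, 0, 0, 0, 18, 23, 55, 57, 57, 58, 58, 58]
0.47 [0, 0, 0, 0, 0, 16, 27, 56, 64, 64, 65, 67]
0.52 [0, 0, 0, 0, 0, 0, 9, 20, 56, 67, 69, 71]
0.57 [0, 0, 0, 0, 0, 0, 0, 1, 19, 54, 73, 75]
0.62 [0, 0, 0, 0, 0, 0, 0, 0, 0, 19, 51, 76]
0.42 [0, 0, 0, 0, 11, 25, 51, 55, 56, 56, 57, 57]
0.47 [-1, 0, -1, 0, 0, 5, 19, 47, 63, 64, 64, 65]
0.52 [-1, 0, -1, 0, 0, 0, 2, 17, 45, 66, 68, 70]
0.57 [-1, 0, -1, 0, -1, -1, -1, 0, 16, 45, 72, 73]
0.62 [-1, 0, -1, 0, -1, -1, -1, 0, 0, 15, 40, 72]
```

step_arm:
  motion:
    - {"dx": 0.4, "dy": 0.1, "dz": 0.3, "wx": 0, "wy": 0, "wz": -0.005, "claw": 45}
    - {"dx": 0.75, "dy": 0.17, "dz": 0.7, "wx": 0, "wy": 0, "wz": -0.005, "claw": 45}
    - {"dx": 0.75, "dy": 0.17, "dz": 1, "wx": 0, "wy": 0, "wz": -0.005, "claw": 45}
    - {"dx": 0.75, "dy": 0.17, "dz": 1, "wx": 0, "wy": 0, "wz": -0.005, "claw": 45}
    - {"dx": 0.75, "dy": 0.17, "dz": 1, "wx": 0, "wy": 0, "wz": -0.005, "claw": 45}

```text
clock: 10.35
tool_pos: [0.5154, -0.3077, 0.1469]
eef_rot: [0.989, 0.15, -0.0, -0.0]
contact_force: [-0.1, -0.5, 0.7]
opening: 0.511
finger_force: 0.0
```

step_arm:
  motion:
    - {"dx": 0, "dy": -0.015, "dz": 0.3, "wx": 0, "wy": 0, "wz": 0, "claw": 45}
    - {"dx": 0, "dy": -0.015, "dz": 0.6, "wx": 0, "wy": 0, "wz": 0, "claw": 45}
    - {"dx": 0, "dy": -0.015, "dz": 0.95, "wx": 0, "wy": 0, "wz": 0, "claw": 45}
    - {"dx": 0, "dy": -0.015, "dz": 0.95, "wx": 0, "wy": 0, "wz": 0, "claw": 45}

```text
clock: 10.75
tool_pos: [0.5134, -0.3071, 0.0697]
eef_rot: [0.989, 0.149, -0.002, -0.001]
contact_force: [-0.8, 0.5, -0.6]
opening: 0.512
finger_force: 0.0
```

step_arm:
  motion:
    - {"dx": 0, "dy": 0, "dz": 0.3, "wx": 0, "wy": 0, "wz": 0, "claw": 45}
    - {"dx": 0, "dy": 0, "dz": 0.6, "wx": 0, "wy": 0, "wz": 0, "claw": 45}
    - {"dx": 0, "dy": 0, "dz": 0.8, "wx": 0, "wy": 0, "wz": 0, "claw": 45}
    - {"dx": 0, "dy": 0, "dz": 0.8, "wx": 0, "wy": 0, "wz": 0, "claw": 45}
    - {"dx": 0, "dy": 0, "dz": 0.8, "wx": 0, "wy": 0, "wz": 0, "claw": 45}

```text
clock: 11.25
tool_pos: [0.5157, -0.3083, 0.008]
eef_rot: [0.989, 0.148, 0.001, 0.0]
contact_force: [-0.3, -0.1, 0.5]
opening: 0.509
finger_force: 0.0
```

step_arm:
  motion:
    - {"dx": 0, "dy": -0.015, "dz": 0.055, "wx": 0, "wy": 0, "wz": 0, "claw": 45}
    - {"dx": 0, "dy": -0.015, "dz": 0.055, "wx": 0, "wy": 0, "wz": 0, "claw": 8}
    - {"dx": 0, "dy": -0.015, "dz": 0.055, "wx": 0, "wy": 0, "wz": 0, "claw": 8}
    - {"dx": 0, "dy": -0.015, "dz": 0.055, "wx": 0, "wy": 0, "wz": 0, "claw": 8}
    - {"dx": 0, "dy": -0.015, "dz": 0.055, "wx": 0, "wy": 0, "wz": 0, "claw": 8}
    - {"dx": 0, "dy": -0.015, "dz": 0.055, "wx": 0, "wy": 0, "wz": 0, "claw": 8}
    - {"dx": 0, "dy": -0.015, "dz": 0.055, "wx": 0, "wy": 0, "wz": 0, "claw": 8}
  force: 15

```text
clock: 11.95
tool_pos: [0.5147, -0.3069, 0.0025]
eef_rot: [0.989, 0.149, 0.0, 0.0]
contact_force: [-0.2, -0.7, 2.1]
opening: 0.152
finger_force: 15.0
```

step_arm:
  motion:
    - {"dx": 0, "dy": 0, "dz": -0.2, "wx": 0, "wy": 0, "wz": 0, "claw": 8}
    - {"dx": 0, "dy": 0, "dz": -0.5, "wx": 0, "wy": 0, "wz": 0, "claw": 8}
    - {"dx": 0, "dy": 0, "dz": -0.8, "wx": 0, "wy": 0, "wz": 0, "claw": 8}
    - {"dx": 0, "dy": 0, "dz": -1, "wx": 0, "wy": 0, "wz": 0, "claw": 8}

```text
clock: 12.35
tool_pos: [0.5152, -0.3071, 0.0849]
eef_rot: [0.989, 0.148, 0.001, 0.001]
contact_force: [-0.4, -0.9, -0.1]
opening: 0.145
finger_force: 15.0
```

step_arm:
  motion:
    - {"dx": 0, "dy": 0, "dz": -0.2, "wx": 0, "wy": 0, "wz": 0, "claw": 8}
    - {"dx": 0, "dy": 0, "dz": -0.5, "wx": 0, "wy": 0, "wz": 0, "claw": 8}
    - {"dx": 0, "dy": 0, "dz": -0.8, "wx": 0, "wy": 0, "wz": 0, "claw": 8}
    - {"dx": 0, "dy": 0, "dz": -1, "wx": 0, "wy": 0, "wz": 0, "claw": 8}
    - {"dx": 0, "dy": 0, "dz": -1, "wx": 0, "wy": 0, "wz": 0, "claw": 8}

```text
clock: 12.85
tool_pos: [0.516, -0.3075, 0.1655]
eef_rot: [0.989, 0.148, 0.002, 0.002]
contact_force: [-0.5, -0.2, -0.8]
opening: 0.141
finger_force: 15.0
```

step_arm:
  motion:
    - {"dx": 0.05, "dy": -0.25, "dz": 0, "wx": 0, "wy": 0, "wz": -0.04, "claw": 8}
    - {"dx": 0.1, "dy": -0.5, "dz": 0, "wx": 0, "wy": 0, "wz": -0.08, "claw": 8}
    - {"dx": 0.15, "dy": -0.75, "dz": 0, "wx": 0, "wy": 0, "wz": -0.12, "claw": 8}
    - {"dx": 0.2, "dy": -1, "dz": 0, "wx": 0, "wy": 0, "wz": -0.16, "claw": 8}
    - {"dx": 0.2, "dy": -1, "dz": 0, "wx": 0, "wy": 0, "wz": -0.183, "claw": 8}

```text
clock: 13.35
tool_pos: [0.5058, -0.2215, 0.1619]
eef_rot: [0.904, 0.427, -0.0, -0.002]
contact_force: [1.7, 0.8, -0.2]
opening: 0.142
finger_force: 15.0
```

step_arm:
  motion:
    - {"dx": 0.25, "dy": -0.25, "dz": 0, "wx": 0, "wy": 0, "wz": 0, "claw": 8}
    - {"dx": 0.5, "dy": -0.5, "dz": 0, "wx": 0, "wy": 0, "wz": 0, "claw": 8}
    - {"dx": 0.75, "dy": -0.75, "dz": 0, "wx": 0, "wy": 0, "wz": 0, "claw": 8}
    - {"dx": 1, "dy": -1, "dz": 0, "wx": 0, "wy": 0, "wz": 0, "claw": 8}

```text
clock: 13.75
tool_pos: [0.4956, -0.1118, 0.1619]
eef_rot: [0.906, 0.423, -0.001, -0.0]
contact_force: [1.1, -0.5, -0.3]
opening: 0.148
finger_force: 15.0
```

step_arm:
  motion:
    - {"dx": 0.25, "dy": -0.25, "dz": 0, "wx": 0, "wy": 0, "wz": 0, "claw": 8}
    - {"dx": 0.5, "dy": -0.5, "dz": 0, "wx": 0, "wy": 0, "wz": 0, "claw": 8}
    - {"dx": 0.75, "dy": -0.75, "dz": 0, "wx": 0, "wy": 0, "wz": 0, "claw": 8}
    - {"dx": 1, "dy": -1, "dz": 0, "wx": 0, "wy": 0, "wz": 0, "claw": 8}

```text
clock: 14.15
tool_pos: [0.4858, 0.0008, 0.162]
eef_rot: [0.906, 0.423, -0.001, -0.0]
contact_force: [0.7, 0.2, -0.3]
opening: 0.144
finger_force: 15.0
```

step_arm:
  motion:
    - {"dx": 0.25, "dy": -0.25, "dz": 0, "wx": 0, "wy": 0, "wz": -0.03, "claw": 8}
    - {"dx": 0.5, "dy": -0.5, "dz": 0, "wx": 0, "wy": 0, "wz": -0.06, "claw": 8}
    - {"dx": 0.75, "dy": -0.75, "dz": 0, "wx": 0, "wy": 0, "wz": -0.09, "claw": 8}
    - {"dx": 1, "dy": -1, "dz": 0, "wx": 0, "wy": 0, "wz": -0.12, "claw": 8}
    - {"dx": 1, "dy": -1, "dz": 0, "wx": 0, "wy": 0, "wz": -0.15, "claw": 8}
    - {"dx": 1, "dy": -1, "dz": 0, "wx": 0, "wy": 0, "wz": -0.186, "claw": 8}
    - {"dx": 1, "dy": -1, "dz": 0, "wx": 0, "wy": 0, "wz": -0.186, "claw": 8}
    - {"dx": 1, "dy": -1, "dz": 0, "wx": 0, "wy": 0, "wz": -0.186, "claw": 8}

```text
clock: 14.95
tool_pos: [0.4763, 0.1122, 0.162]
eef_rot: [0.747, 0.665, -0.0, -0.0]
contact_force: [0.2, -0.3, -1.2]
opening: 0.147
finger_force: 15.0
```

Run:
```python
from h import *
s=get_state();print(s['tool_pos'].round(4),np.round(s['eef_rot'],3),np.round(s['q'],2),s['opening'])
im,d,c=snap('wrist','w4.png')
P=pts(d,c);hsv=cv2.cvtColor(im,cv2.COLOR_RGB2HSV)
m=(P[...,2]>.14)&(P[...,2]<.19)&(hsv[...,2]>60)&(abs(P[...,0]-.478)<.05)
k,l,st,ce=cv2.connectedComponentsWithStats(m.astype(np.uint8));i=1+np.argmax(st[1:,4]);q=P[l==i]
v=cv2.fitLine(q.astype(np.float32),cv2.DIST_L2,0,.01,.01).ravel();print(len(q),v,'yaw',np.degrees(np.arctan2(v[1],v[0])),'pitch',np.degrees(np.arcsin(v[2])))
```

```text
[0.4763 0.1122 0.162 ] [ 0.747  0.665 -0.    -0.   ] [-0.09  0.66 -0.38  2.04  0.47  0.53 -0.92] 0.14671828081484456
12184 [ 0.11045443  0.9935926  -0.02394748  0.48408633  0.17517623  0.16942057] yaw 83.656654 pitch -1.3722208
```

View pics/w4.png

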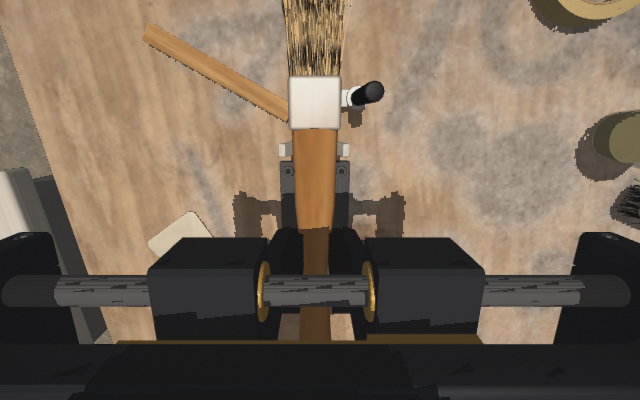

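The brush sits between the brace-notch tips at (282,149) and (345,149), with yaw 83.7° and pitch -1.4°. It is aligned, so I'll lower it.

step_arm:
  motion:
    - {"dx": 0, "dy": 0, "dz": 0.2, "wx": 0, "wy": 0, "wz": 0, "claw": 8}
    - {"dx": 0, "dy": 0, "dz": 0.4, "wx": 0, "wy": 0, "wz": 0, "claw": 8}
    - {"dx": 0, "dy": 0, "dz": 0.6, "wx": 0, "wy": 0, "wz": 0, "claw": 8}
    - {"dx": 0, "dy": 0, "dz": 0.75, "wx": 0, "wy": 0, "wz": 0, "claw": 8}
    - {"dx": 0, "dy": 0, "dz": 0.85, "wx": 0, "wy": 0, "wz": 0, "claw": 8}
    - {"dx": 0, "dy": 0, "dz": 0.85, "wx": 0, "wy": 0, "wz": 0, "claw": 8}

```text
clock: 15.6
tool_pos: [0.4762, 0.1123, 0.0936]
eef_rot: [0.746, 0.666, -0.001, -0.0]
contact_force: [-1.3, 0.6, -1.4]
opening: 0.144
finger_force: 15.0
```

step_arm:
  motion:
    - {"dx": 0, "dy": 0, "dz": 0.08, "wx": 0, "wy": 0, "wz": 0, "claw": 8}
    - {"dx": 0, "dy": 0, "dz": 0.16, "wx": 0, "wy": 0, "wz": 0, "claw": 8}
    - {"dx": 0, "dy": 0, "dz": 0.23, "wx": 0, "wy": 0, "wz": 0, "claw": 8}
    - {"dx": 0, "dy": 0, "dz": 0.23, "wx": 0, "wy": 0, "wz": 0, "claw": 8}
    - {"dx": 0, "dy": 0, "dz": 0.23, "wx": 0, "wy": 0, "wz": 0, "claw": 8}

```text
clock: 16.1
tool_pos: [0.4766, 0.1125, 0.0758]
eef_rot: [0.746, 0.666, -0.0, 0.0]
contact_force: [0.0, 0.2, -0.6]
opening: 0.143
finger_force: 15.0
```

step_arm:
  motion:
    - {"dx": 0, "dy": 0, "dz": 0.03, "wx": 0, "wy": 0, "wz": 0, "claw": 8}
    - {"dx": 0, "dy": 0, "dz": 0.03, "wx": 0, "wy": 0, "wz": 0, "claw": 8}
    - {"dx": 0, "dy": 0, "dz": 0.03, "wx": 0, "wy": 0, "wz": 0, "claw": 20}
    - {"dx": 0, "dy": 0, "dz": 0.03, "wx": 0, "wy": 0, "wz": 0, "claw": 45}
    - {"dx": 0, "dy": 0, "dz": 0.03, "wx": 0, "wy": 0, "wz": 0, "claw": 45}
    - {"dx": 0, "dy": 0, "dz": 0.03, "wx": 0, "wy": 0, "wz": 0, "claw": 45}
    - {"dx": 0, "dy": 0, "dz": 0.03, "wx": 0, "wy": 0, "wz": 0, "claw": 45}

```text
clock: 16.8
tool_pos: [0.4767, 0.1125, 0.0735]
eef_rot: [0.746, 0.666, 0.0, 0.0]
contact_force: [-0.5, 0.5, 0.5]
opening: 0.507
finger_force: 0.0
```

step_arm:
  motion:
    - {"dx": 0, "dy": 0, "dz": -0.2, "wx": 0, "wy": 0, "wz": 0, "claw": 45}
    - {"dx": 0, "dy": 0, "dz": -0.5, "wx": 0, "wy": 0, "wz": 0, "claw": 45}
    - {"dx": 0, "dy": 0, "dz": -0.8, "wx": 0, "wy": 0, "wz": 0, "claw": 45}
    - {"dx": 0, "dy": 0, "dz": -1, "wx": 0, "wy": 0, "wz": 0, "claw": 45}

```text
clock: 17.2
tool_pos: [0.477, 0.1126, 0.1549]
eef_rot: [0.746, 0.666, 0.001, 0.0]
contact_force: [0.0, -0.6, 0.3]
opening: 0.51
finger_force: 0.0
```

step_arm:
  motion:
    - {"dx": -0.4, "dy": 0, "dz": -0.5, "wx": 0, "wy": 0, "wz": 0, "claw": 45}
    - {"dx": -1, "dy": 0, "dz": -1, "wx": 0, "wy": 0, "wz": 0, "claw": 45}
    - {"dx": -1, "dy": 0, "dz": -1, "wx": 0, "wy": 0, "wz": 0, "claw": 45}
    - {"dx": -1, "dy": 0, "dz": -1, "wx": 0, "wy": 0, "wz": 0, "claw": 45}

```text
clock: 17.6
tool_pos: [0.4682, 0.0307, 0.2348]
eef_rot: [0.748, 0.664, 0.001, 0.001]
contact_force: [-0.3, 1.0, -0.4]
opening: 0.509
finger_force: 0.0
```

Run:
```python
from h import *
im,d,c=snap('wrist','w5.png')
P=pts(d,c);hsv=cv2.cvtColor(im,cv2.COLOR_RGB2HSV)
m=(P[...,2]>.07)&(P[...,2]<.1)&(hsv[...,1]>130)&(hsv[...,2]>60)&(abs(P[...,0]-.478)<.05)
k,l,st,ce=cv2.connectedComponentsWithStats(m.astype(np.uint8));i=1+np.argmax(st[1:,4]);q=P[l==i]
v=cv2.fitLine(q.astype(np.float32),cv2.DIST_L2,0,.01,.01).ravel();print(len(q),v.round(4),'yaw',np.degrees(np.arctan2(v[1],v[0])),'pitch',np.degrees(np.arcsin(v[2])))
t=(q-v[3:])@v[:3];print(v[3:]+t.min()*v[:3],v[3:]+t.max()*v[:3],np.median(q[:,2]))
print(get_state()['contact_force'])
```

```text
2664 [ 0.1129  0.9936 -0.0033  0.4767  0.1094  0.0806] yaw 83.516624 pitch -0.18826416
[0.46700462 0.02387008 0.080859  ] [0.48398963 0.17333114 0.08036474] 0.08065310238175008
[-0.26484846  0.37771455 -0.29846803]
```

View pics/w5.png

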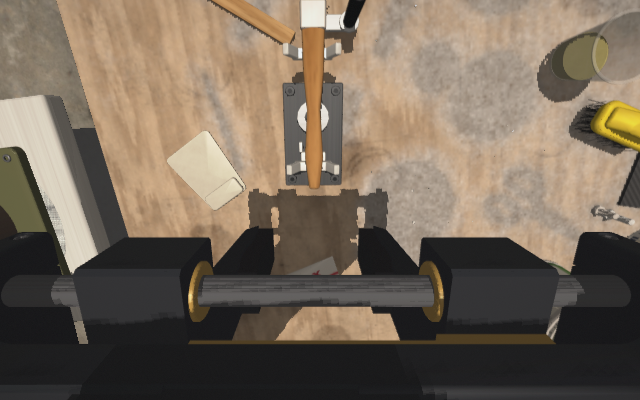

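The brush lies in both notches, at (313,50) and (313,170), level to 0.2° and at yaw 83.5°. The handle's top is at 81 mm and its middle at about (0.4755,0.0986), right on rest_mid. The brace is still out and the gripper is clear, so I'm handing in.

```bash
python3 -c "
from plant import workorder
print(workorder.finish_job())"
```

```text
the job is handed in; nothing more can be done
None
```

The brace is out in its detent and the brush lies level and central in both notches. I let go, backed the gripper clear and handed the job in at about 18 s of the 56 s allowed; the hand-in returned no verdict.

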